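# Knock a moulded heel out of the press and lay it beside its mate

## Robot

A 6-joint arm with a two-finger parallel gripper is mounted at the origin on the work surface. World frame = base frame: x ahead of the robot, y to its left, z up, the work surface at z = 0. Lengths are in m, angles in rad, forces in N, time in s.
With the tool pointing down it reaches from about 0.3 to 0.775 m from the base axis. Payload 14.6 kg.
Tool frame: the origin (TCP) lies between the finger pads; the fingertips stand ctrl.tip_extent ahead of it and the grasp point (between the pads) lies 3 mm ahead of it (ctrl.tip_extent is the distance from the TCP to the fingertips, in m); z points along the fingers, y is the line along which they close (so a half turn about z gives the same grasp; the last joint's range is limited). The gripper opens to 94 mm and grips with 3 to 60 N. Pads are 16 mm wide; open, the fingers measure 119 mm over their backs; the gripper's body (75 mm by 177 mm) begins 78 mm behind the grasp point.
Start: joints at [1.075, 0.3, 1.521, -0, 1.321, -0.067], TCP at [0.229, 0.5, 0.227] pointing down, gripper open.
Joint ranges: [-3.03, 3.03], [-0.79, 2.21], [0.23, 2.52], [-1.04, 4.18], [0, 3.07], [-2.55, 2.55]. Speed limits (rad/s): [2.22, 2.22, 2.57, 3.14, 3.14, 3.14].

## Interface

Orientations are given as [roll, pitch, yaw] about the fixed x, y, z axes, in that order (R = Rz(yaw) Ry(pitch) Rx(roll)).
In Python, from station import ctrl gives the robot as it stands.
- The arm moves only by the tool shift_gripper, called after ">>>" by a JSON object that holds its "name" and its "arguments", one argument or row to a line. Schema: {"type":"object","properties":{"rows":{"type":"array","items":{"type":"array","items":{"type":"number"},"minItems":6,"maxItems":6},"minItems":1,"maxItems":10},"finger_gap":{"type":"number"},"grip_force":{"type":"number"},"only":{"type":"string"},"quiet":{"type":"boolean"},"lines":{"type":"string"}},"required":["rows"],"additionalProperties":false}. rows is a list of rows, 1 to 10 of them, each of 6 numbers: dx, dy, dz in shares of the most that a row can go, 1 being 50 mm, then a rotation vector rx, ry, rz in units of 0.2 rad; each row shifts and turns the commanded pose from where the row before left it, along the tool's axes as they then stand; what a row does not reach is not made up. A row lasts 1/10 s, in which the tool goes at most 0.05 m and 0.15 rad, less where a joint would pass 70% of its speed; a pose out of reach is approached as far as the arm can. finger_gap is the finger opening in m, set as the call begins (left out keeps the last). The fingers move at their own pace and stop on an object; grip_force is the grip in N (left out, the last holds). Time passes only in rows, so rows that do not move let the fingers close. The tool returns the time, the measured TCP pose, the force, the opening and the grip force at its end. only (a regular expression) keeps the lines of the reply that match it, lines (a string "A,B") keeps lines A to B, and quiet returns only ok. Input that does not fit is refused with a message, and nothing moves.
- ctrl.get_obs(): the state, without advancing time (a new reading comes with each control period).
- ctrl.camera(name): name is "scene" or "side" or "wrist"; returns a dict with "pixels" (384x512x3 uint8, blue, green, red), "fx", "fy", "cx", "cy" (pixels), "extrinsics" (4x4, takes a point from camera to world coordinates). Camera axes: x right, y up, looking along -z (the intrinsics and any distortion apply to the point x, -y, -z); pixel columns grow to the right and rows downward; lengths in m; the calibration is good to about 2 mm. A picture is of the moment at which its call begins. There is no depth.
- ctrl.hand_in(): hands the job in; it is judged then, once.
The state is a dict: "time_s": time; "qpos": joint angles; "joint_vel": joint speeds; "tau": joint torques, N m; "ee_pos": TCP position; "eef_rot": TCP orientation; "force": force on the tool from outside, world axes, zero at the start; "moment": the same for the moment, N m; "grip_width": finger opening in m; "grip_force": force on a finger pad.
Only numpy, scipy, OpenCV 4.12 (cv2) and the standard library are available. Lean on these libraries where they do the work, as an engineer would, in place of code of your own. Each camera call takes 0.05 s, during which the arm holds its last target. There are 200 camera calls.

## Task

A moulded rubber heel is still down in the lower mould of the shoemaker's press: push the knock-out lever all the way down so that it rises, then reach in under the raised top half and lift the heel straight up out of the cavity. Lay it flat on the aluminium cooling plate, hollow side up, next to its mate: side by side with a gap about as wide as the heel between them, the same way round, and the two flat edges in line. The top half is still hot, so do not touch it; set the heel down rather than drop it, and leave the mate and everything else where they are.

Things in the scene. Friction and masses are not known exactly. Their poses are not given: they have to be found in the camera images.
- press: fixed two-column hydraulic bench press, green bed (240 x 280 mm) and crosshead, 0.66 m high. Origin on the bench straight below the centre of the cavity's round end; x points into the press (the robot stands at its front, -x), y left, z up. Columns 32 mm thick at x = +20, y = +-122 mm. A square aluminium lower mould stands on the bed.
- cavity (a point): on the lower mould's flat top face (146 x 146 mm, centred here, 143 mm above the bench): centre of the round end of the D-shaped cavity, which is 28 mm deep and 1.5 mm wider all round than the heel, its flat side towards the front (-x). The face is bare all round the cavity.
- upper: the raised hot top half, between the columns, does not move by itself: aluminium die, x -45 to +65, 146 mm wide (y), 26 mm thick, above it a platen, x -48 to +72, 170 mm wide, 20 mm thick, then a beam up to 84 mm. Origin on the die's underside straight above cavity, 200 to 230 mm above it; axes as the press. Four guide pins hang 20 mm below it at x -40 and +60, y +-58.
- knockout (a joint): angle of the knock-out lever in rad: 0 = up, heel down in the cavity; 0.34 = fully down against its stop, ejector pad raised 20 mm. Pushing the pad down turns it; about 5 N is needed at the pad, it has friction and stays where it is left.
- lever_pad (a point): centre of the top face of the knock-out lever's rubber pad (34 x 46 mm), in front of the press on the mid line, about 200 mm towards the robot from the cavity. The lever's pivot lies 115 mm behind the pad, 72 mm above the bench. The pad stands about 99 mm above the bench at 0 and 61 mm fully down: it sinks 38 mm, moving less than 4 mm in x.
- heel: black moulded rubber heel in the cavity, 0.05-0.1 kg, D-shaped: 54 mm wide (y), 58 long (x), 26 thick. Origin on its underside below the centre of the round end (radius 27); straight sides from x = 0 to the flat edge at x = -31, which faces the robot. Top (+z) hollowed 5 mm inside a 6 mm rim. At first 1 mm below the mould's face; with the lever down it stands 19 mm proud, 7 mm still in the cavity.
- heel_breast (a point): middle of the heel's flat edge, half-way up (13 mm above its underside)
- heel_back (a point): middle of the heel's round end, half-way up (27 mm from the origin along +x)
- mate: the other heel of the pair, same shape and frame as heel, lying flat and hollow side up on the right half (-y, seen from the robot) of the cooling plate, flat edge roughly towards the robot. The left half is free.
- coolplate: fixed aluminium cooling plate 150 (x) x 200 (y) mm, flat top 20 mm above the bench; origin on the bench under its centre. It stands left or right of the press, x away from the robot.
- board: fixed nylon cutting board 150 x 200 x 20 mm on the other side; origin under its centre.
- blanks: stack of leather blanks on the board, 72 x 67 x 32 mm, loose; origin under its centre
- awl: awl with a plastic handle lying on the board, 140 mm long, loose
- hammer: hammer lying on the bench in front, on the right, 240 mm long, loose
- brush: brush lying on the bench in front, on the left, 180 mm long, loose
- jar: glue jar on the right beside the press, 72 mm thick, 100 mm high, loose; origin under its centre
- brushtin: steel tin of brushes on the left beside the press, 80 mm thick, 180 mm high with its brushes, loose; origin under its centre

How it is judged:
By the outcome, as a careful person would: the job done as asked, in the order asked, and still so for the second after the job is handed in, with the robot touching nothing.
It also fails if it takes over 50 s, if anything falls off the work surface, if the arm or the gripper's body presses on something with over 40 N, if the wrist force passes 120 N, or if a joint passes its speed limit or range.

## Working session

There is one attempt and no reset: what is moved stays moved. The work goes in short steps, Python scripts to look and compute and a tool call to move; the robot and the scene stay as the last step left them, time stands still between calls to the robot, and variables do not carry over. Pictures are saved under pics/ and viewed, at most 10 in all, crops included, and the job is handed in when it is done.

```bash
ls; mkdir -p pics
```

Create h.py:
```python
import numpy as np,cv2
from station import ctrl
def ray(c,u,v):
    d=np.array([(u-c["cx"])/c["fx"],-(v-c["cy"])/c["fy"],-1.0]);E=np.array(c["extrinsics"])
    return E[:3,3],E[:3,:3]@d
def plane(c,u,v,z):
    o,d=ray(c,u,v);return o+d*(z-o[2])/d[2]
def proj(c,P):
    E=np.array(c["extrinsics"]);p=E[:3,:3].T@(np.array(P)-E[:3,3])
    return c["cx"]+c["fx"]*p[0]/-p[2],c["cy"]-c["fy"]*p[1]/-p[2]
def snap(n,f):
    c=ctrl.camera(n);cv2.imwrite("pics/"+f+".png",c["pixels"]);np.save("pics/"+f+".npy",c,allow_pickle=True);return c
def load(f): return np.load("pics/"+f+".npy",allow_pickle=True).item()
```

Run:
```python
from h import *
for n in("scene","side","wrist"):
    c=snap(n,n+"0");print(n,[k for k in c],c["fx"],c["cx"],np.round(c["extrinsics"],3).tolist())
cv2.imwrite("pics/both.png",np.hstack([cv2.resize(load("scene0")["pixels"],(800,600))]))
print(ctrl.tip_extent,ctrl.get_obs())
```

```text
pics
station.py
scene ['pixels', 'fx', 'fy', 'cx', 'cy', 'extrinsics'] 485.1079947613179 254.19038197788416 [[0.09, -0.942, 0.324, 0.985], [0.996, 0.087, -0.023, -0.045], [-0.006, 0.325, 0.946, 1.473], [0.0, 0.0, 0.0, 1.0]]
side ['pixels', 'fx', 'fy', 'cx', 'cy', 'extrinsics'] 459.06514872439186 255.36736493187888 [[-0.974, 0.128, -0.185, 0.338], [-0.225, -0.518, 0.825, 0.987], [0.01, 0.846, 0.533, 0.863], [0.0, 0.0, 0.0, 1.0]]
wrist ['pixels', 'fx', 'fy', 'cx', 'cy', 'extrinsics'] 325.6591810442916 258.300178059158 [[0.417, -0.884, -0.212, 0.167], [0.909, 0.405, 0.097, 0.529], [0.0, -0.234, 0.972, 0.385], [0.0, 0.0, 0.0, 1.0]]
0.022 {'time_s': 0.15, 'qpos': array([ 1.07542763e+00,  3.00328723e-01,  1.52142751e+00, -1.30980789e-05,
        1.32068656e+00, -6.65872766e-02]), 'joint_vel': array([-0.00058809, -0.00294929, -0.00184242, -0.00179663, -0.00028942,
       -0.00140665]), 'tau': array([ 1.07334101e-03, -5.31955719e+01, -3.52825105e+01,  7.08534149e-02,
        2.36289395e-02, -8.50404922e-05]), 'ee_pos': array([0.22858575, 0.50005695, 0.22702938]), 'eef_rot': array([-3.14074355e+00, -4.39070653e-05,  2.71281446e+00]), 'force': array([-0.58631923,  0.99523031, -0.30603062]), 'moment': array([-0.01611736, -0.03115169,  0.00378689]), 'grip_force': 0.0, 'grip_width': 0.09400097770194166}
```

View pics/both.png

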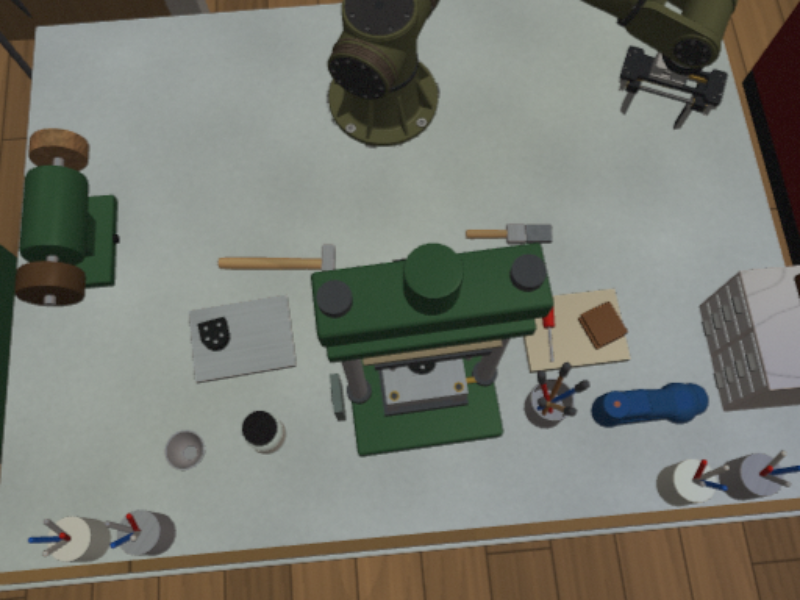

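View pics/side0.png

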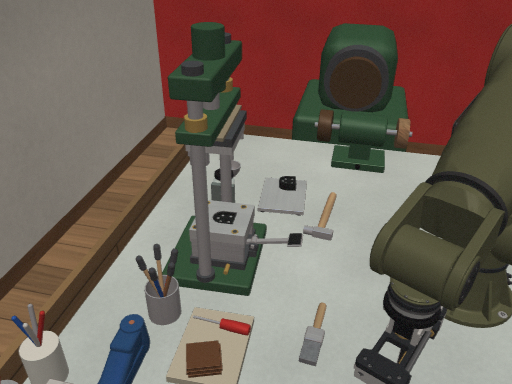

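Run:
```python
from h import *
s=load("side0")["pixels"][185:285,170:310]; t=load("scene0")["pixels"][180:290,110:330]
a=cv2.resize(s,None,fx=4,fy=4,interpolation=cv2.INTER_CUBIC)
cv2.imwrite("pics/sidecrop.png",a)
cv2.imwrite("pics/scenecrop.png",cv2.resize(t,None,fx=3.5,fy=3.5,interpolation=cv2.INTER_CUBIC))
c=load("scene0")
print("plate",[np.round(plane(c,u*.64,v*.64,.02),3) for u,v in((190,310),(289,297),(296,363),(196,381))], "mate",plane(c,214*.64,333*.64,.046))
c=load("side0");print("pad",plane(c,295,240,.099),"heel",plane(c,225,217,.143))
```

```text
plate [array([ 0.472, -0.429,  0.02 ]), array([ 0.463, -0.228,  0.02 ]), array([ 0.602, -0.22 ,  0.02 ]), array([ 0.62 , -0.417,  0.02 ])] mate [ 0.53342566 -0.37503459  0.046     ]
pad [0.44537008 0.01655934 0.099     ] heel [0.63833746 0.01855439 0.143     ]
```

View pics/sidecrop.png

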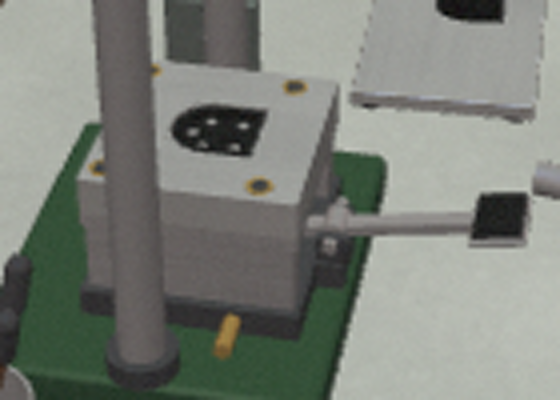

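View pics/scenecrop.png

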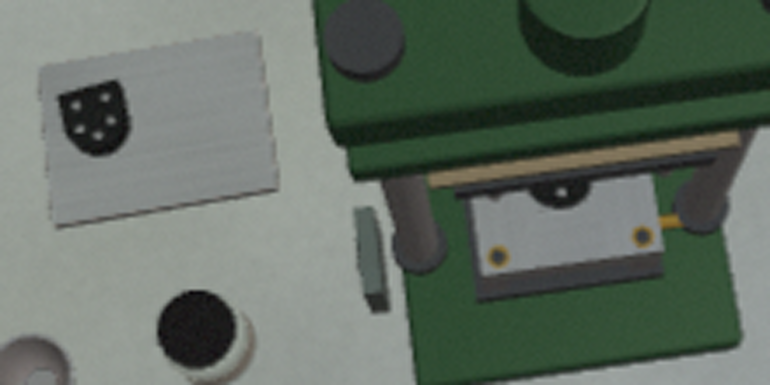

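Run:
```python
from h import *
s=load("side0");c=load("scene0")
S=lambda u,v,z:np.round(plane(s,u/4+170-.4,v/4+185-.4,z),4)
C=lambda u,v,z:np.round(plane(c,u/3.5+110-.4,v/3.5+180-.4,z),4)
a,b,d=S(80,180,.143),S(302,206,.143),S(338,84,.143);e,f=C(480,276,.143),C(661,252,.143)
print("side BL FL FR",a,b,d,"scene BR BL",e,f,"centers",(a+d)/2,(b+e)/2)
yaw=lambda p:np.arctan2(p[1],p[0])
print("yaw",yaw(b-a),yaw(b-d)-np.pi/2,yaw(f-e)-np.pi/2)
for n,cc,box in(("scene",c,(195,235,120,155)),("side",s,(170,195,270,302)),("sideheel",s,(205,226,208,240)),("pad",s,(230,250,284,304))):
    r0,r1,c0,c1=box;g=cv2.cvtColor(cc["pixels"],cv2.COLOR_BGR2GRAY)[r0:r1,c0:c1]
    m=(g<75).astype(np.uint8);m=cv2.morphologyEx(m,cv2.MORPH_CLOSE,np.ones((3,3),np.uint8))
    k=max(cv2.findContours(m,0,2)[0],key=cv2.contourArea);h=cv2.approxPolyDP(k,1.5,True)[:,0]+[c0,r0]
    z={"scene":.046,"side":.046,"sideheel":.142,"pad":.099}[n]
    P=np.array([plane(cc,u,v,z)[:2] for u,v in (k[:,0]+[c0,r0]).astype(float)])
    print(n,"bbox",P.min(0),P.max(0),cv2.minAreaRect((P*1000).astype(np.float32)))
```

```text
side BL FL FR [0.7116 0.0945 0.143 ] [0.5653 0.0869 0.143 ] [ 0.5746 -0.0538  0.143 ] scene BR BL [ 0.7231 -0.051   0.143 ] [0.717  0.0938 0.143 ] centers [0.6431  0.02035 0.143  ] [0.6442  0.01795 0.143  ]
yaw -3.0896912551316205 0.06600207269561964 0.04210217749210332
scene bbox [ 0.50161596 -0.40549396] [ 0.56833142 -0.34735976] ((536.226806640625, -375.13604736328125), (64.557861328125, 55.26624298095703), 10.34963321685791)
side bbox [ 0.49534234 -0.40804162] [ 0.55856557 -0.31475366] ((528.6469116210938, -361.06109619140625), (55.646629333496094, 88.86791229248047), 10.513604164123535)
sideheel bbox [ 0.61307871 -0.01011994] [0.67179792 0.04367118] ((642.818359375, 17.168136596679688), (57.83768081665039, 52.885982513427734), 2.8844244480133057)
pad bbox [ 0.43049783 -0.01715442] [0.46385206 0.03780161] ((447.58514404296875, 10.150932312011719), (34.57305145263672, 50.978492736816406), 8.198982238769531)
```

Units first: shifts go in shares of 50 mm and turns go in units of 0.2 rad. So -0.02 m is -0.4, -0.045 m is -0.9, -0.12 rad is -0.6.

>>> {"name": "shift_gripper", "arguments": {
  "rows": [
    [-0.2,-0.6,0,0,0,-0.6],
    [-0.2,-0.8,0,0,0,-0.6],
    [-0.2,-0.8,0,0,0,-0.6],
    [-0.2,-0.8,0,0,0,-0.6],
    [-0.4,-0.9,0,0,0,0],
    [-0.4,-0.9,0,0,0,0],
    [-0.4,-0.9,0,0,0,0],
    [-0.4,-0.9,0,0,0,0],
    [-0.4,-0.9,0,0,0,0],
    [-0.4,-0.9,0,0,0,0]
  ],
  "finger_gap": 0,
  "grip_force": 20
}}

```text
time_s: 1.15
ee_pos: [0.3662, 0.0803, 0.2277]
eef_rot: [3.142, 0.001, -3.09]
force: [1.4, 1.7, 0.1]
grip_width: 0.0172
grip_force: 0.0
```

Run:
```python
from h import *
c=snap("wrist","w1");o=ctrl.get_obs();print(o["ee_pos"],o["eef_rot"],o["force"],o["qpos"])
```

```text
[0.36863841 0.07506603 0.22756218] [-3.14010585e+00  9.63809162e-04 -3.09526739e+00] [-0.82842319 -0.9676066  -0.28384387] [ 1.04464920e-01 -1.01381772e-01  1.96186468e+00 -1.60768978e-03
  1.28023431e+00 -1.51219604e+00]
```

View pics/w1.png

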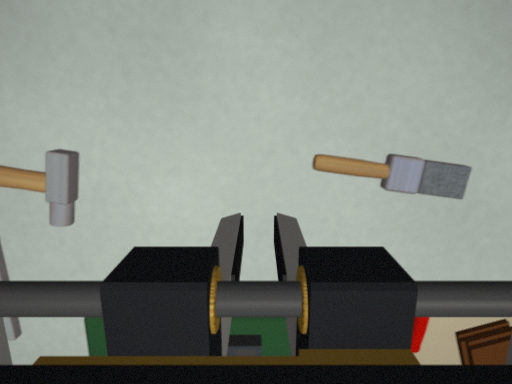

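Scaled: 0.03 m is 0.6, -0.025 m is -0.5.

>>> {"name": "shift_gripper", "arguments": {
  "rows": [
    [-0.5,-0.44,0,0,0,0],
    [-0.5,-0.44,0.6,0,0,0],
    [-0.48,-0.44,0.6,0,0,0],
    [0,0,0.6,0,0,0],
    [0,0,0,0,0,0],
    [0,0,0,0,0,0]
  ],
  "finger_gap": 0
}}

```text
time_s: 1.8
ee_pos: [0.443, 0.0205, 0.138]
eef_rot: [3.141, -0.001, -3.09]
force: [0.1, -0.2, 0.8]
grip_width: 0.0003
grip_force: 0.0
```

Run:
```python
from h import *
c=snap("side","s2");o=ctrl.get_obs();print(o["ee_pos"],o["eef_rot"],o["force"],proj(c,o["ee_pos"]+[0,0,-.022]))
cv2.imwrite("pics/s2c.png",cv2.resize(c["pixels"][150:300,170:370],None,fx=4,fy=4))
```

```text
[0.44345549 0.02054725 0.13883282] [-3.14147163e+00  1.35493351e-03 -3.08989271e+00] [ 0.24974964  0.15923888 -0.23455823] (np.float64(295.86272669981605), np.float64(235.70045223241218))
```

View pics/s2c.png

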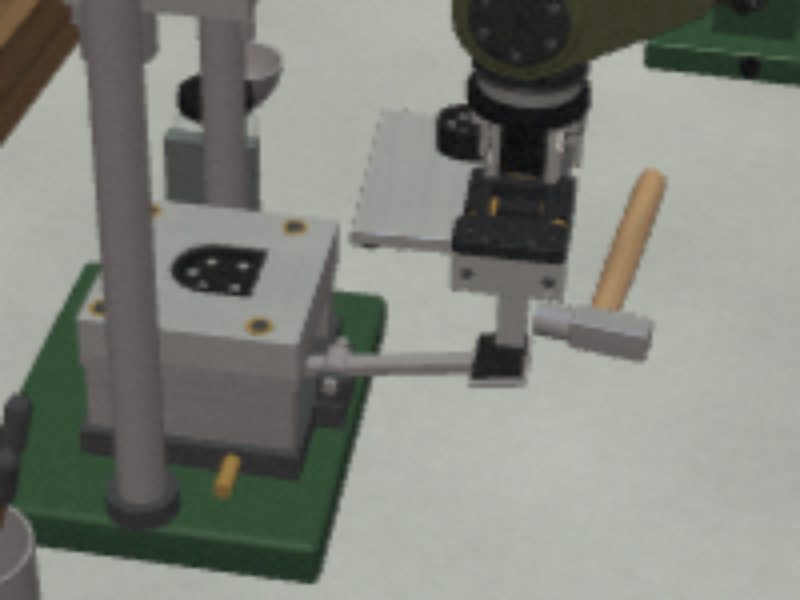

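Scaled: -0.003 m is -0.06, -0.01 m is -0.2.

>>> {"name": "shift_gripper", "arguments": {
  "rows": [
    [-0.06,-0.2,0.2,0,0,0],
    [0,0,0.2,0,0,0],
    [0,0,0.16,0,0,0],
    [0,0,0.16,0,0,0],
    [0,0,0.16,0,0,0],
    [0,0,0.16,0,0,0],
    [0,0,0.04,0,0,0],
    [0,0,0,0,0,0],
    [0,0,0,0,0,0]
  ],
  "finger_gap": 0
}}

```text
time_s: 2.75
ee_pos: [0.4468, 0.0105, 0.0834]
eef_rot: [3.142, 0.0, -3.09]
force: [-2.7, -1.3, 6.0]
grip_width: 0.0005
grip_force: 3.3
```

Scaled: 0.003 m is 0.06, 0.002 m is 0.04.

>>> {"name": "shift_gripper", "arguments": {
  "rows": [
    [0,0,0.06,0,0,0],
    [0,0,0.04,0,0,0],
    [0,0,0,0,0,0],
    [0,0,0,0,0,0]
  ],
  "finger_gap": 0
}}

```text
time_s: 3.15
ee_pos: [0.4473, 0.0104, 0.0817]
eef_rot: [-3.141, 0.002, -3.09]
force: [-25.7, -2.1, 61.2]
grip_width: 0.0006
grip_force: 32.4
```

Scaled: -0.045 m is -0.9, -0.04 m is -0.8, 0.15 rad is 0.75.

>>> {"name": "shift_gripper", "arguments": {
  "rows": [
    [0,0,-0.4,0,0,0],
    [0,0,-0.8,0,0,0],
    [0,0,-0.9,0,0,0],
    [0,0,-0.9,0,0,0.75],
    [0,0,-0.8,0,0,0.75],
    [0,0,0,0,0,0.75],
    [0,0,0,0,0,0.75],
    [0,0,0,0,0,0.75],
    [0,0,0,0,0,0.75],
    [0,0,0,0,0,0.75]
  ],
  "finger_gap": 0.076
}}

```text
time_s: 4.15
ee_pos: [0.4469, 0.0106, 0.268]
eef_rot: [3.141, -0.0, 2.137]
force: [0.2, -1.5, 0.3]
grip_width: 0.0748
grip_force: 0.0
```

>>> {"name": "shift_gripper", "arguments": {
  "rows": [
    [0,0,0,0,0,0.75],
    [0,0,0,0,0,0.75],
    [0,0,0,0,0,0.75],
    [0,0,0,0,0,0.75],
    [0,0,0,0,0,0.75],
    [0,0,0,0,0,0.75],
    [0,0,0,0,0,0.75],
    [0,0,0,0,0,0.75],
    [0,0,0,0,0,0.75],
    [0,0,0,0,0,0.75]
  ],
  "finger_gap": 0.076
}}

```text
time_s: 5.15
ee_pos: [0.4469, 0.0106, 0.268]
eef_rot: [-3.141, -0.0, 0.637]
force: [0.9, -0.1, -0.2]
grip_width: 0.0762
grip_force: 0.0
```

>>> {"name": "shift_gripper", "arguments": {
  "rows": [
    [0,0,0,0,0,0.75],
    [0,0,0,0,0,0.75],
    [0,0,0,0,0,0.75],
    [0,0,0,0,0,0.7],
    [0.4,0,0,0,0,0],
    [0.6,0,0,0,0,0],
    [0,0,0,0,0,0]
  ],
  "finger_gap": 0.076
}}

```text
time_s: 5.85
ee_pos: [0.4985, 0.0133, 0.2673]
eef_rot: [-3.141, 0.001, 0.053]
force: [0.0, 0.1, -0.6]
grip_width: 0.0762
grip_force: 0.0
```

Run:
```python
from h import *
c=snap("wrist","w3");o=ctrl.get_obs();print(o["ee_pos"],o["eef_rot"],o["qpos"])
```

```text
[0.49729651 0.01328708 0.26737608] [-3.14114167e+00  1.14898344e-03  5.31445842e-02] [-4.70932090e-02  1.52936794e-01  1.60730250e+00  3.39742952e-04
  1.38254172e+00  1.47049501e+00]
```

View pics/w3.png

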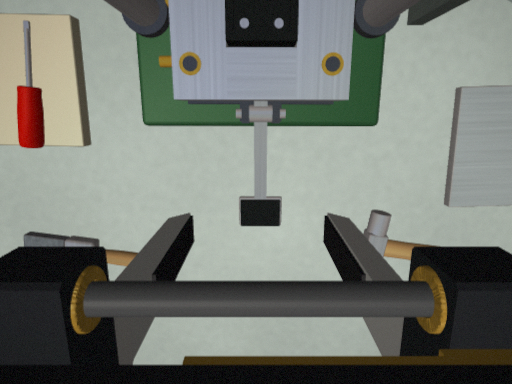

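Run:
```python
from h import *
c=load("w3");g=cv2.cvtColor(c["pixels"],cv2.COLOR_BGR2GRAY)
m=(g[0:60,215:310]<60).astype(np.uint8)
for r in(5,12,30,38,44):
    x=np.where(m[r])[0]+215;print(r,x.min(),x.max())
print([np.where(m[:,k-215])[0].max() for k in(232,245,262,280,292)],g[0:30:2,262])
F=[plane(c,u,v,.143) for u,v in((173,100),(350,100))];H=[plane(c,u,v,.143) for u,v in((225.5,46),(298.5,46))];T=[plane(c,u,22.5,.162) for u in(225.5,298.5)]
pad=plane(c,260,211,.061)
for A in(F,H,T):
    d=A[0]-A[1];print(np.round((A[0]+A[1])/2,4),np.linalg.norm(d),np.arctan2(-d[0],d[1]))
print(pad,np.round(c["extrinsics"],3))
```

```text
5 225 297
12 225 297
30 226 296
38 226 296
44 227 295
[np.int64(46), np.int64(46), np.int64(46), np.int64(46), np.int64(46)] [22 24 23 22 20 25 22 25 21 26 22 21 26 15 25]
[0.5737 0.0161 0.143 ] 0.14824174708474666 0.052150593588822486
[0.6158 0.018  0.143 ] 0.05895675249544103 0.052043805633620065
[0.6286 0.0189 0.162 ] 0.054148692108610515 0.05199967746273645
[0.45089312 0.0104479  0.061     ] [[ 0.052  0.972  0.231  0.565]
 [-0.999  0.051  0.011  0.018]
 [-0.001 -0.231  0.973  0.425]
 [ 0.     0.     0.     1.   ]]
```

Scaled: 0.12 rad is 0.6.

>>> {"name": "shift_gripper", "arguments": {
  "rows": [
    [0,0,0,0,0.6,0],
    [0,0,0,0,0.6,0],
    [0,0,0,0,0.6,0],
    [0,0,0,0,0.6,0],
    [0,0,0,0,0.6,0],
    [0,0,0,0,0.6,0],
    [0,0,0,0,0.6,0],
    [0,0,0,0,0.6,0],
    [0,0,0,0,0,0],
    [0,0,0,0,0,0]
  ],
  "finger_gap": 0.076
}}

```text
time_s: 6.9
ee_pos: [0.4971, 0.0154, 0.2689]
eef_rot: [-3.134, -0.925, 0.055]
force: [-0.1, -0.1, 0.3]
grip_width: 0.0759
grip_force: 0.0
```

>>> {"name": "shift_gripper", "arguments": {
  "rows": [
    [0,0,0.4,0,0,0],
    [0,0,0.6,0,0,0],
    [0,0,0.4,0,0,0],
    [0,0,0,0,0,0],
    [0,0,0,0,0,0]
  ],
  "finger_gap": 0.076
}}

```text
time_s: 7.4
ee_pos: [0.5532, 0.0194, 0.2269]
eef_rot: [-3.133, -0.926, 0.055]
force: [-0.1, 0.1, -1.2]
grip_width: 0.0763
grip_force: 0.0
```

Run:
```python
from h import *
c=snap("wrist","w4");o=ctrl.get_obs();print(o["ee_pos"],o["eef_rot"],o["qpos"])
from scipy.spatial.transform import Rotation as R
M=R.from_euler("xyz",o["eef_rot"]).as_matrix();print(np.round(M,3))
print(M.T@(np.array([.6265,.0185,.1647])-o["ee_pos"]))
```

```text
[0.55304643 0.01927466 0.22738181] [-3.13323419 -0.92689556  0.05553246] [-0.08599786 -0.01743086  2.13802641  0.88662594  0.15689119  0.60481914]
[[ 0.599  0.062  0.798]
 [ 0.033 -0.998  0.053]
 [ 0.8   -0.005 -0.6  ]]
[-0.00612858  0.00565475  0.09620551]
```

View pics/w4.png

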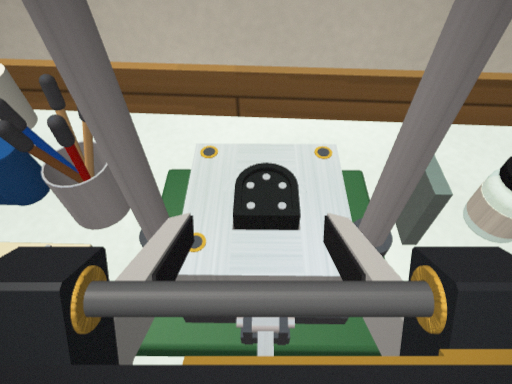

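Create k.py:
```python
from h import *
from scipy.optimize import least_squares,fsolve
D=[(.3,1.5214,np.pi,.5498,.2270),(-.1014,1.9619,np.pi,.3762,.2276),(.1529,1.6073,np.pi,.4975,.2674),(-.0174,2.1380,np.pi-.9268,.5534,.2274)]
def fk(p,a,b,t): 
    a1,h,L2,L3,ph,Lt=p
    return np.array([a1+L2*np.sin(a)+L3*np.sin(a+b+ph)+Lt*np.sin(t),h+L2*np.cos(a)+L3*np.cos(a+b+ph)+Lt*np.cos(t)])
s=least_squares(lambda p:np.concatenate([[x for d in D for x in fk(p,*d[:3])-d[3:]],1e-3*(p-[0,.35,.35,.35,0,.25])]),[0,.35,.35,.35,0,.25])
print(s.x,s.cost)
for nm,r,z in(("grasp",.6265,.165),("lift",.6265,.20),("place",.54,.055),("place2",.60,.055)):
  for deg in(35,45,50,55):
    t=np.pi/2+np.radians(deg);q=fsolve(lambda q:fk(s.x,q[0],q[1],t)-[r,z],[.1,1.9]);print(nm,deg,q,"j5",t-q.sum())
```

```bash
python3 k.py
```

```text
[0.00343489 0.21971687 0.42223735 0.44681048 0.08720424 0.24777531] 6.812868591540767e-08
grasp 35 [0.2607323  2.02299766] j5 -0.10206839408941093
grasp 45 [0.25465564 1.92978621] j5 0.17175264220172792
grasp 50 [0.26305954 1.87678381] j5 0.30361760391404635
grasp 55 [0.27824283 1.82023423] j5 0.43225035656505817
lift 35 [0.19488842 2.00046607] j5 -0.013692923362064846
lift 45 [0.19876793 1.90159515] j5 0.2558314087672686
lift 50 [0.21157643 1.84632453] j5 0.38555998881683395
lift 55 [0.23074581 1.78783408] j5 0.5121475291632986
place 35 [0.39369836 2.26644125] j5 -0.4784780387428422
place 45 [0.33726532 2.19808051] j5 -0.17915134354113205
place 50 [0.32436223 2.15572409] j5 -0.03662536752121959
place 55 [0.32082847 2.10893058] j5 0.10096836249135244
place2 35 [0.47183128 2.11423694] j5 -0.40440664625530864
place2 45 [0.42973697 2.04309554] j5 -0.11663802463371775
place2 50 [0.42175648 1.99926652] j5 0.022437957362448024
place2 55 [0.42193177 1.95078733] j5 0.15800831795400105
```

Scaled: 0.03 rad is 0.15.

>>> {"name": "shift_gripper", "arguments": {
  "rows": [
    [0,0,0,0,0.15,0],
    [0,0,0,0,0.15,0],
    [0,0,0,0,0.15,0],
    [0,0,0,0,0.15,0],
    [0,0,0,0,0.15,0],
    [0,0,0,0,0.15,0],
    [0,0,0,0,0.15,0],
    [0,0,0,0,0,0]
  ],
  "finger_gap": 0.076
}}

```text
time_s: 8.25
ee_pos: [0.5528, 0.0216, 0.2275]
eef_rot: [-3.119, -1.09, 0.05]
force: [-0.2, 0.3, 0.8]
grip_width: 0.076
grip_force: 0.0
```

Create st.py:
```python
from h import *
import sys
from scipy.spatial.transform import Rotation as R
o=ctrl.get_obs();M=R.from_euler("xyz",o["eef_rot"]).as_matrix()
print(o["ee_pos"],o["eef_rot"],"\nq",np.round(o["qpos"],3),"\n",np.round(M,3))
def goal(P,yaw,down):
    f=np.array([np.cos(yaw),np.sin(yaw),0]);z=f*np.cos(down)-np.array([0,0,np.sin(down)]);y=np.array([np.sin(yaw),-np.cos(yaw),0])
    G=np.c_[np.cross(y,z),y,z]
    print("move tool axes",np.round(M.T@(np.array(P)-o["ee_pos"]),4),"rotvec",np.round(R.from_matrix(M.T@G).as_rotvec(),4))
```

Run:
```python
from st import *
# heel origin .646,.0195,underside at .136 ; G 18mm above face, x=-17
d=.43;G=np.array([.646-.017,.0195-.017*.052,.143+.018]);goal(G-.003*np.array([np.cos(d),0,-np.sin(d)]),.052,d)
```

```text
[0.55283143 0.02160466 0.22751953] [-3.1189142  -1.08951717  0.04989045] 
q [-9.500e-02 -2.000e-03  2.221e+00  2.382e+00  2.200e-01 -8.920e-01] 
 [[ 0.462  0.07   0.884]
 [ 0.023 -0.997  0.067]
 [ 0.886 -0.01  -0.463]]
move tool axes [-0.024   0.0088  0.0949] rotvec [-0.0208  0.0513 -0.0015]
```

Scaled: 0.01 m is 0.2, -0.006 m is -0.12, 0.017 rad is 0.085.

>>> {"name": "shift_gripper", "arguments": {
  "rows": [
    [-0.12,0.04,0.2,-0.035,0.085,0],
    [-0.12,0.04,0.2,-0.035,0.085,0],
    [-0.12,0.04,0.2,-0.035,0.085,0],
    [-0.12,0.04,0.2,0,0,0],
    [0,0,0,0,0,0],
    [0,0,0,0,0,0]
  ],
  "finger_gap": 0.076
}}

```text
time_s: 8.85
ee_pos: [0.5789, 0.0155, 0.1881]
eef_rot: [-3.138, -1.139, 0.048]
force: [-0.0, 0.6, -0.3]
grip_width: 0.0761
grip_force: 0.0
```

Run:
```python
from st import *
d=.43;G=np.array([.646-.017,.0195-.017*.052,.143+.018]);goal(G-.003*np.array([np.cos(d),0,-np.sin(d)]),.052,d)
c=snap("wrist","w5");g=cv2.cvtColor(c["pixels"],cv2.COLOR_BGR2GRAY)
# heel top rim corners: predicted for the assumed pose
for lx,ly in((-.031,.027),(-.031,-.027),(.027,0)):
    print(proj(c,[.646+lx*.9986-ly*.052,.0195+lx*.052+ly*.9986,.162]))
```

```text
[0.57885237 0.0155104  0.18813589] [-3.13786931 -1.13865156  0.04843817] 
q [-0.093  0.159  2.206  2.778  0.381 -1.291] 
 [[ 0.418  0.052  0.907]
 [ 0.02  -0.999  0.048]
 [ 0.908 -0.002 -0.419]]
move tool axes [-0.0036 -0.0006  0.054 ] rotvec [-0.0005  0.0021 -0.0015]
(np.float64(218.488819789246), np.float64(229.8089855856081))
(np.float64(300.67938192612735), np.float64(229.64301557875547))
(np.float64(259.2825349182096), np.float64(177.48215432038472))
```

View pics/w5.png

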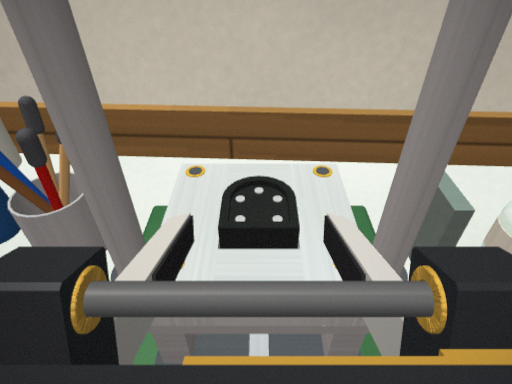

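>>> {"name": "shift_gripper", "arguments": {
  "rows": [
    [-0.072,-0.012,0.28,0,0,0],
    [0,0,0.3,0,0,0],
    [0,0,0.3,0,0,0],
    [0,0,0.2,0,0,0],
    [0,0,0,0,0,0],
    [0,0,0,0,0,0]
  ],
  "finger_gap": 0.076
}}

```text
time_s: 9.5
ee_pos: [0.6259, 0.0183, 0.1617]
eef_rot: [-3.14, -1.138, 0.049]
force: [-0.8, 0.7, 0.2]
grip_width: 0.0759
grip_force: 0.0
```

>>> {"name": "shift_gripper", "arguments": {
  "rows": [
    [0,0,0,0,0,0],
    [0,0,0,0,0,0],
    [0,0,0,0,0,0],
    [0,0,0,0,0,0],
    [0,0,0,0,0,0]
  ],
  "finger_gap": 0.04,
  "grip_force": 20
}}

```text
time_s: 10.0
ee_pos: [0.6263, 0.0181, 0.1617]
eef_rot: [-3.14, -1.139, 0.049]
force: [-2.7, -0.5, 2.1]
grip_width: 0.0538
grip_force: 20.0
```

Run:
```python
from st import *
snap("wrist","w6")
```

```text
[0.62627513 0.01812451 0.1616732 ] [-3.13994902 -1.13863244  0.04893642] 
q [-0.075  0.31   2.097  2.856  0.416 -1.361] 
 [[ 0.418  0.05   0.907]
 [ 0.02  -0.999  0.046]
 [ 0.908 -0.001 -0.419]]
```

View pics/w6.png

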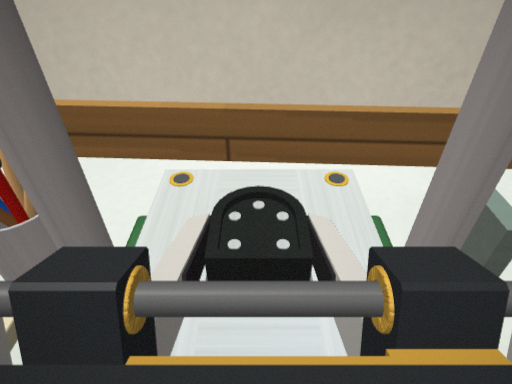

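Scaled: 0.0091 m is 0.182, -0.0042 m is -0.084.

>>> {"name": "shift_gripper", "arguments": {
  "rows": [
    [0.09,0,-0.042,0,0,0],
    [0.182,0,-0.084,0,0,0],
    [0.182,0,-0.084,0,0,0],
    [0.182,0,-0.084,0,0,0],
    [0,0,0,0,0,0],
    [-0.12,0,-0.272,0,0,0],
    [-0.168,0,-0.36,0,0,0],
    [-0.168,0,-0.36,0,0,0],
    [-0.168,0,-0.36,0,0,0],
    [-0.168,0,-0.36,0,0,0]
  ],
  "finger_gap": 0.04,
  "grip_force": 25
}}

```text
time_s: 11.05
ee_pos: [0.5311, 0.0134, 0.1963]
eef_rot: [-3.14, -1.138, 0.049]
force: [-0.0, -0.7, -0.9]
grip_width: 0.0538
grip_force: 25.0
```

Run:
```python
from st import *
snap("scene","c7");snap("wrist","w7")
for n,a,b in(("wrist","w6","w7"),):
    A,B=load(a)["pixels"],load(b)["pixels"]
    for X in(A,B):
        g=cv2.cvtColor(X,cv2.COLOR_BGR2GRAY)[180:278,200:320];m=(g<60).astype(np.uint8);k=max(cv2.findContours(m,0,2)[0],key=cv2.contourArea);print(cv2.boundingRect(k),cv2.contourArea(k))
```

```text
[0.53114762 0.0133684  0.19626548] [-3.13987279 -1.1379567   0.04890297] 
q [-0.114  0.036  2.318  2.723  0.374 -1.247] 
 [[ 0.419  0.05   0.907]
 [ 0.021 -0.999  0.046]
 [ 0.908 -0.001 -0.419]]
(0, 7, 120, 91) 8937.5
(0, 7, 120, 91) 8964.5
```

Run:
```python
from st import *
goal([.4975,-.271,.15],.17,.43)
```

```text
[0.53055525 0.01332249 0.19604807] [-3.13992287 -1.13732451  0.04867838] 
q [-0.114  0.035  2.319  2.723  0.374 -1.247] 
 [[ 0.42   0.05   0.906]
 [ 0.02  -0.999  0.046]
 [ 0.908 -0.001 -0.42 ]]
move tool axes [-0.0615  0.2823 -0.0236] rotvec [ 0.1085  0.0034 -0.0508]
```

Units first: shifts go in shares of 50 mm and turns go in units of 0.2 rad. So 0.035 m is 0.7, 0.03 m is 0.6, 0.018 rad is 0.09.

>>> {"name": "shift_gripper", "arguments": {
  "rows": [
    [0,0.4,-0.2,0,0,0],
    [0,0.7,-0.2,0,0,0],
    [-0.2,0.7,-0.06,0.09,0,-0.0425],
    [-0.2,0.7,-0.06,0.09,0,-0.0425],
    [-0.2,0.7,0,0.09,0,-0.0425],
    [-0.2,0.7,0,0.09,0,-0.0425],
    [-0.2,0.7,0,0.09,0,-0.0425],
    [-0.2,0.6,0,0.09,0,-0.0425],
    [0,0.4,0,0,0,0],
    [0,0,0,0,0,0]
  ],
  "finger_gap": 0.04,
  "grip_force": 25
}}

```text
time_s: 12.15
ee_pos: [0.512, -0.2667, 0.1523]
eef_rot: [3.138, -1.14, 0.17]
force: [-1.0, 0.5, -0.7]
grip_width: 0.054
grip_force: 25.0
```

>>> {"name": "shift_gripper", "arguments": {
  "rows": [
    [0,0,0,0,0,0],
    [0,0,0,0,0,0]
  ],
  "finger_gap": 0.04
}}

```text
time_s: 12.35
ee_pos: [0.5116, -0.263, 0.1525]
eef_rot: [3.14, -1.14, 0.172]
force: [0.3, 0.0, -0.7]
grip_width: 0.054
grip_force: 25.0
```

Run:
```python
from st import *
goal([.4975,-.271,.15],.17,.43)
c=snap("wrist","w8")
print("mate expect",[tuple(np.round(proj(c,[.535+x,-.375+y,.046]))) for x,y in((-.031,.027),(-.031,-.027),(.027,0),(0,0))])
g=cv2.cvtColor(c["pixels"],cv2.COLOR_BGR2GRAY);m=(g<60).astype(np.uint8)
for k in cv2.findContours(m,0,2)[0]:
    if cv2.contourArea(k)>200: print(cv2.boundingRect(k),cv2.contourArea(k))
```

```text
[ 0.51155444 -0.2630006   0.15254616] [ 3.13962326 -1.13986214  0.17224175] 
q [-0.894  0.36   2.056  1.637  0.921 -0.755] 
 [[ 0.412  0.17   0.895]
 [ 0.072 -0.986  0.154]
 [ 0.909  0.001 -0.418]]
move tool axes [-0.0087  0.0055 -0.0128] rotvec [-0.0001  0.0009  0.0009]
mate expect [(np.float64(384.0), np.float64(378.0)), (np.float64(470.0), np.float64(393.0)), (np.float64(409.0), np.float64(307.0)), (np.float64(416.0), np.float64(339.0))]
(182, 187, 153, 94) 9984.0
(0, 162, 512, 222) 36528.5
(284, 119, 54, 38) 1618.5
(174, 107, 14, 31) 237.5
(188, 95, 240, 19) 348.0
(463, 22, 36, 69) 467.5
```

Run:
```python
from h import *
c=load("w8")
for b,u,l in((.08,.05,0),(.1,.08,0),(.1,.12,0),(.08,.15,0),(.05,.18,0),(.1,.1,.05)):
    d=dict(c);E=np.array(c["extrinsics"]).copy();E[:3,3]+=[-b*.985+l*.17,-b*.17-l*.985,u];d["extrinsics"]=E
    print(b,u,[tuple(np.round(proj(d,[.535+x,-.375+y,.046]))) for x,y in((-.031,.027),(-.031,-.027),(.027,0))])
```

```text
0.08 0.05 [(np.float64(346.0), np.float64(310.0)), (np.float64(405.0), np.float64(319.0)), (np.float64(369.0), np.float64(266.0))]
0.1 0.08 [(np.float64(337.0), np.float64(309.0)), (np.float64(390.0), np.float64(317.0)), (np.float64(359.0), np.float64(269.0))]
0.1 0.12 [(np.float64(332.0), np.float64(328.0)), (np.float64(381.0), np.float64(336.0)), (np.float64(353.0), np.float64(289.0))]
0.08 0.15 [(np.float64(331.0), np.float64(359.0)), (np.float64(380.0), np.float64(367.0)), (np.float64(353.0), np.float64(316.0))]
0.05 0.18 [(np.float64(332.0), np.float64(398.0)), (np.float64(382.0), np.float64(408.0)), (np.float64(354.0), np.float64(351.0))]
0.1 0.1 [(np.float64(289.0), np.float64(319.0)), (np.float64(339.0), np.float64(327.0)), (np.float64(315.0), np.float64(279.0))]
```

Create mt.py:
```python
from h import *
def contour(c,box,z,th=85):
    r0,r1,c0,c1=box;k=8
    g=cv2.resize(cv2.cvtColor(c["pixels"],cv2.COLOR_BGR2GRAY)[r0:r1,c0:c1],None,fx=k,fy=k,interpolation=cv2.INTER_CUBIC)
    m=(g<th).astype(np.uint8);q=max(cv2.findContours(m,0,1)[0],key=cv2.contourArea)[:,0]
    uv=(q+.5)/k-.5+[c0,r0]
    return np.array([plane(c,u,v,z)[:2] for u,v in uv])
def line(P):
    v=cv2.fitLine(P.astype(np.float32),cv2.DIST_HUBER,0,.001,.001).ravel();return v[2:],v[:2]
def heel(P0,g0,yaw,tag):
    """scene contour at top height -> yaw from flat edge, its mid, left/right sides"""
    for _ in range(3):
        f=np.array([np.cos(yaw),np.sin(yaw)]);l=np.array([-f[1],f[0]])
        X=(P0-g0)@f;Y=(P0-g0)@l
        x0=np.percentile(X,3);fr=P0[(X<x0+.006)&(abs(Y-np.median(Y))<.02)]
        p,d=line(fr);d=d*np.sign(d[1]);yaw=np.arctan2(-d[0],d[1])
    f=np.array([np.cos(yaw),np.sin(yaw)]);l=np.array([-f[1],f[0]])
    X=(P0-g0)@f;Y=(P0-g0)@l;xf=((fr-g0)@f).mean();s=(X>xf+.008)&(X<xf+.028)
    print(tag,"yaw",round(float(yaw),4),"front",round(xf,4),"left",np.round(np.median(Y[s&(Y>np.median(Y))]),4),"right",np.round(np.median(Y[s&(Y<np.median(Y))]),4),"back",np.round(X.max(),4),"n",len(fr))
    return yaw,f,l
```

Run:
```python
from mt import *
g0=np.array([.535,-.375])
for z in(.046,.02): heel(contour(load("scene0"),(190,240,115,160),z),g0,.17,f"scene z{z}")
for z in(.046,.02): heel(contour(load("side0"),(168,198,268,305),z),g0,.17,f"side z{z}")
```

```text
scene z0.046 yaw 0.1871 front -0.0313 left 0.0282 right -0.0285 back 0.0348 n 101
scene z0.02 yaw 0.1868 front -0.0411 left 0.0243 right -0.0334 back 0.0263 n 100
side z0.046 yaw 0.1546 front -0.0329 left 0.0632 right -0.0304 back 0.0251 n 48
side z0.02 yaw 0.1662 front -0.0348 left 0.0215 right -0.075 back 0.025 n 46
```

Run:
```python
from st import *
goal([.4954,-.2755,.060],.178,.43)
```

```text
[ 0.51157833 -0.26294927  0.15266778] [ 3.13925516 -1.13994166  0.17267838] 
q [-0.894  0.359  2.056  1.637  0.921 -0.755] 
 [[ 0.411  0.17   0.895]
 [ 0.072 -0.985  0.154]
 [ 0.909  0.001 -0.418]]
move tool axes [-0.0918  0.0095  0.0223] rotvec [ 0.0072  0.0009 -0.0022]
```

Scaled: -0.02 m is -0.4, -0.0198 m is -0.396, 0.007 rad is 0.035.

>>> {"name": "shift_gripper", "arguments": {
  "rows": [
    [-0.24,0.06,0.06,0.035,0.005,-0.01],
    [-0.4,0.06,0.1,0,0,0],
    [-0.4,0.07,0.1,0,0,0],
    [-0.4,0,0.1,0,0,0],
    [-0.396,0,0.086,0,0,0],
    [0,0,0,0,0,0],
    [0,0,0,0,0,0]
  ],
  "finger_gap": 0.04,
  "grip_force": 25
}}

```text
time_s: 13.1
ee_pos: [0.4956, -0.276, 0.0603]
eef_rot: [-3.14, -1.141, 0.176]
force: [0.5, 0.1, 0.0]
grip_width: 0.0542
grip_force: 25.0
```

Run:
```python
from st import *
goal([.4954,-.2755,.0457],.178,.43)
```

```text
[ 0.49563943 -0.27599534  0.0603161 ] [-3.14040361 -1.14092266  0.17613489] 
q [-0.946  0.585  2.049  1.742  0.982 -1.015] 
 [[ 0.41   0.176  0.895]
 [ 0.073 -0.984  0.16 ]
 [ 0.909 -0.    -0.417]]
move tool axes [-0.0133 -0.0005  0.006 ] rotvec [ 0.0005 -0.0001 -0.0008]
```

Scaled: -0.0055 m is -0.11, -0.0036 m is -0.072.

>>> {"name": "shift_gripper", "arguments": {
  "rows": [
    [-0.11,0,0.05,0,0,0],
    [-0.072,0,0.034,0,0,0],
    [-0.036,0,0.016,0,0,0],
    [0,0,0,0,0,0],
    [0,0,0,0,0,0]
  ],
  "finger_gap": 0.04,
  "grip_force": 25
}}

```text
time_s: 13.6
ee_pos: [0.4954, -0.2764, 0.048]
eef_rot: [-3.141, -1.141, 0.177]
force: [-0.3, -0.7, -1.5]
grip_width: 0.0538
grip_force: 25.0
```

>>> {"name": "shift_gripper", "arguments": {
  "rows": [
    [-0.018,0,0.008,0,0,0],
    [0,0,0,0,0,0]
  ],
  "finger_gap": 0.04,
  "grip_force": 25
}}

```text
time_s: 13.8
ee_pos: [0.4954, -0.2764, 0.0469]
eef_rot: [-3.141, -1.141, 0.176]
force: [-0.0, 0.5, -0.5]
grip_width: 0.0538
grip_force: 25.0
```

>>> {"name": "shift_gripper", "arguments": {
  "rows": [
    [-0.018,0,0.008,0,0,0],
    [0,0,0,0,0,0]
  ],
  "finger_gap": 0.04,
  "grip_force": 25
}}

```text
time_s: 14.0
ee_pos: [0.4953, -0.2763, 0.0458]
eef_rot: [-3.141, -1.141, 0.176]
force: [0.8, 0.7, -0.8]
grip_width: 0.0537
grip_force: 25.0
```

Scaled: -0.0009 m is -0.018, 0.0004 m is 0.008.

>>> {"name": "shift_gripper", "arguments": {
  "rows": [
    [-0.018,0,0.008,0,0,0],
    [0,0,0,0,0,0]
  ],
  "finger_gap": 0.04,
  "grip_force": 25
}}

```text
time_s: 14.2
ee_pos: [0.4955, -0.2764, 0.0456]
eef_rot: [3.141, -1.143, 0.177]
force: [-4.8, 1.3, 8.6]
grip_width: 0.0541
grip_force: 25.0
```

>>> {"name": "shift_gripper", "arguments": {
  "rows": [
    [-0.01,0,0.004,0,0,0],
    [0,0,0,0,0,0]
  ],
  "finger_gap": 0.04,
  "grip_force": 25
}}

```text
time_s: 14.4
ee_pos: [0.4955, -0.2764, 0.0455]
eef_rot: [3.141, -1.144, 0.178]
force: [-9.1, 3.2, 14.0]
grip_width: 0.0537
grip_force: 25.0
```

>>> {"name": "shift_gripper", "arguments": {
  "rows": [
    [0.018,0,-0.008,0,0,0],
    [0,0,0,0,0,0]
  ],
  "finger_gap": 0.04,
  "grip_force": 25
}}

```text
time_s: 14.6
ee_pos: [0.4954, -0.2764, 0.0456]
eef_rot: [3.141, -1.141, 0.177]
force: [-4.1, 0.5, 4.4]
grip_width: 0.0539
grip_force: 25.0
```

>>> {"name": "shift_gripper", "arguments": {
  "rows": [
    [0,0,0,0,0,0],
    [0,0,0,0,0,0],
    [0,0,0,0,0,0],
    [0,0,-0.2,0,0,0],
    [0,0,-0.4,0,0,0],
    [0,0,-0.6,0,0,0],
    [0,0,-0.6,0,0,0],
    [0,0,-0.4,0,0,0],
    [0.8,0,-0.4,0,0,0],
    [0,0,0,0,0,0]
  ],
  "finger_gap": 0.072
}}

```text
time_s: 15.6
ee_pos: [0.395, -0.2958, 0.14]
eef_rot: [3.127, -1.142, 0.189]
force: [-0.1, 0.0, -0.2]
grip_width: 0.072
grip_force: 0.0
```

Run:
```python
from mt import *
c=snap("scene","c9");s=snap("side","s9")
print([np.round(proj(c,[x,y,.046])) for x,y in((.515,-.272),(.534,-.378))],[np.round(proj(s,[x,y,.046])) for x,y in((.515,-.272),(.534,-.378))])
g=cv2.cvtColor(c["pixels"],cv2.COLOR_BGR2GRAY);m=(g<85).astype(np.uint8)
for k in cv2.findContours(m,0,2)[0]:
    b=cv2.boundingRect(k)
    if cv2.contourArea(k)>100 and 100<b[0]<220 and 170<b[1]<260: print("scene",b,cv2.contourArea(k))
g=cv2.cvtColor(s["pixels"],cv2.COLOR_BGR2GRAY);m=(g<85).astype(np.uint8)
for k in cv2.findContours(m,0,2)[0]:
    b=cv2.boundingRect(k)
    if cv2.contourArea(k)>100 and 240<b[0]<330 and 150<b[1]<230: print("side",b,cv2.contourArea(k))
```

```text
[array([170., 204.]), array([136., 213.])] [array([287., 196.]), array([286., 180.])]
scene (126, 203, 21, 22) 308.0
scene (161, 194, 19, 22) 289.0
side (245, 218, 21, 23) 224.0
side (279, 192, 18, 16) 227.5
side (279, 176, 17, 15) 195.5
```

Run:
```python
from mt import *
c=load("c9");s=load("s9");g0=np.array([.534,-.378]);h0=np.array([.515,-.272])
for z in(.046,.02):
    for n,b,g in(("mate",(195,232,118,154),g0),("heel",(187,222,154,187),h0)): heel(contour(c,b,z),g,.178,f"scene {z} {n}")
for z in(.046,.02):
    for n,b,g in(("mate",(170,191.5,272,303),g0),("heel",(191.5,215,272,303),h0)): heel(contour(s,tuple(int(x) for x in b),z),g,.178,f"side {z} {n}")
```

```text
scene 0.046 mate yaw 0.1879 front -0.0296 left 0.0308 right -0.0257 back 0.0361 n 101
scene 0.046 heel yaw 0.1818 front -0.0305 left 0.0284 right -0.0261 back 0.0349 n 101
scene 0.02 mate yaw 0.1871 front -0.0394 left 0.0269 right -0.0306 back 0.0275 n 100
scene 0.02 heel yaw 0.1821 front -0.0402 left 0.0265 right -0.029 back 0.0263 n 99
side 0.046 mate yaw 0.1535 front -0.0314 left 0.0654 right -0.0271 back 0.0266 n 48
side 0.046 heel yaw 0.148 front -0.0318 left 0.0623 right -0.0284 back 0.0254 n 54
side 0.02 mate yaw 0.1587 front -0.033 left 0.0237 right -0.0718 back 0.0267 n 46
side 0.02 heel yaw 0.1517 front -0.0332 left 0.0239 right -0.0697 back 0.0258 n 52
```

```bash
python3 -c "
from station import ctrl
print(ctrl.hand_in())"
```

```text
the job is handed in; nothing more can be done
None
```

The knock-out lever was pushed down onto its stop, and the heel was lifted out and set down on the cooling plate beside its mate. By the cameras they are about one heel width apart, square to within about 0.4° and with flat edges in line to within about 2–3 mm. The job was handed in at about 16 s with the gripper clear, and no verdict came back.

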